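# Clear and lock the stopcock hatch beside the basin

### The job

Take the stubby scraper from the toothbrush stand and, with its blade, scrape both tile chips off the hatch and its frame onto the tiles. Then feel for the slot of the hatch's lock with the same blade, press the blade into it and turn the lock a quarter turn clockwise until it comes up against its stop. Stand the scraper back in the slot of the stand it came from; keep your fingers off the chips and the lock, and leave the other things on the sill where they are.

Things in the scene. Friction and masses are not known exactly. Their poses are not given: they have to be found in the camera images.
- hatch: Fixed hatch on the sill: a square aluminium frame 150 x 150 mm, 10 mm high, in which a steel cover 120 x 120 mm lies loose. Origin: middle of the frame's underside, on the tiles; x, y along its sides, z up. The cover's top is 12.5 mm above the tiles while unlocked; the lock draws it down to 10 mm, flush with the frame. The tiles are clear for 30 mm all round.
- hatch_lock (a point): Middle of the frame, 12.5 mm above the tiles. About here, in the cover's middle, is the lock: a metal disc 44 mm across, 2 mm proud of the cover, cut right across by a slot 4 mm wide, 6.5 mm deep. Cover and lock lie up to 4.5 mm off along hatch x and y, unmeasured: feel for the slot (or look). They shift under about 4 N, and a blade in the slot carries them along.
- lock (a joint): Lock angle, rad: at 0 the slot lies along hatch y; grows clockwise seen from above; home against its hard stop at 1.571 (slot along hatch x). Starts at 0 to 0.2. Turning takes about 0.1 N m; it stays where left. A blade has about 0.1 rad of play in the slot, so turn on past the quarter turn until the stop is felt.
- scraper_handle (a point): Middle of the scraper's wooden handle, 28 (x) x 24 (y) x 72 mm (z, up), flat-sided, gripped from above across x or y. Under it a steel bolster 30 x 26 x 6 mm, then a stiff blade 18 mm wide (x), 2.5 mm thick (y), 48 mm long, ending 90 mm below this point. 0.12 kg. Starts upright, blade in the stand's slot, bolster resting on the stand.
- scraper_tip (a point): Middle of the end of the scraper's blade, 90 mm below the middle of the handle; axes as for the handle.
- stand_slot (a point): Middle of the mouth of the long slot in the top of the toothbrush stand, a fixed white ceramic block 100 (x) x 62 (y) x 58 mm high. The slot is 23 mm long (stand x), 8 mm wide (stand y) and 52 mm deep; a round 17 mm hole, empty, lies 33 mm to either side of it along x.
- chip_a_mid (a point): Middle of a loose angular chip of white tile, about 28 x 23 mm and 10 mm thick, 12 g, lying flat on the lock, over its slot (middle 5 mm above its underside).
- chip_b_mid (a point): Middle of the other loose tile chip, about 27 x 24 mm and 10 mm thick, 12 g, lying flat on the cover towards one of its sides.
- cup: Bystander: white enamel mug, 80 mm across and 80 mm high. Origin under its middle.
- tin: Bystander: flat aluminium hair-grip tin, 64 x 97 x 30 mm. Origin under its middle.
- nail_brush: Bystander: chrome-backed nail brush, 36 x 82 x 41 mm. Origin under its middle.
- comb: Bystander: pale wooden comb, 37 x 150 x 5 mm. Origin under its middle.
- glass_bottle: Bystander: clear glass bottle, 52 mm across and 135 mm high. Origin under its middle.
- soap_dish: Bystander: white round dish of 110 mm with a bar of soap. Origin under its middle.

How it is judged:
By the outcome, as a careful person would: the job done as asked, in the order asked, and still so for the second after the job is handed in, with the robot touching nothing.
It also fails if it takes over 72 s, if anything falls off the work surface, if the arm or the gripper's body presses on something with over 40 N, if the wrist force passes 120 N, or if a joint passes its speed limit or range.

### The arm

A 7-joint arm with a two-finger parallel gripper is mounted at the origin on the work surface. World frame = base frame: x ahead of the robot, y to its left, z up, the work surface at z = 0. Lengths are in m, angles in degrees, forces in N, time in s.
With the tool pointing down it reaches from about 0.4 to 0.9 m from the base axis. Payload 5.5 kg.
Tool frame: the origin (TCP) lies at the very end of the fingers, on their centre line; the grasp point (between the pads) lies 19 mm behind it; z points along the fingers, y is the direction in which the jaws open and shut (so a half turn about z gives the same grasp; the last joint's range is limited). The gripper opens to 92 mm and grips with 3 to 60 N. Pads are 19 mm wide; open, the fingers measure 130 mm over their backs; the gripper's body (75 mm by 190 mm) begins 47 mm behind the grasp point.
Start: joints at [-51.497, 28.699, -24.465, 88.831, 12.651, 65.22, -12.049], TCP at [0.258, 0.596, 0.227] pointing down, gripper open.
Joint ranges: [-164.97, 164.97], [-17.58, 116.51], [-87.97, 89.64], [11.32, 138.91], [-80.73, 260.73], [10.89, 115.49], [-147.41, 147.41]. Speed limits (degrees/s): [147.25, 147.25, 180, 180, 180, 180, 180].

### API

Orientations are given as [roll, pitch, yaw] about the fixed x, y, z axes, in that order (R = Rz(yaw) Ry(pitch) Rx(roll)).
In Python, from station import status, snapshot, r gives the robot as it stands. The module is installed in compiled form; this text tells all that it offers.
- The arm moves only by the tool carry_out, never from a script. Its argument "motion" is a list of rows, each a list of 3 entries, a list of its own where there are three numbers: the opening, from 0 (shut) to 1 (fully open), then the shift along the world's x, y, z in m, then the turn about the world's z in rad. In form: [[gripper, [x, y, z], turn], ...]. A call has 1 to 5 rows; each row shifts and turns the commanded pose from where the row before left it; what a row does not reach is not made up. A row lasts 1/12 s, in which the tool goes at most 41.7 mm and 7.16 degrees, less where a joint would pass 70% of its speed; a pose out of reach is approached as far as the arm can. A call with a gripper value outside its range is refused whole. The fingers move at their own pace and stop on an object; "squeeze" is the grip in N (left out, the last holds). Time passes only in rows, so rows that do not move let the fingers close. It gives the time, the measured TCP pose, the force and the opening at its end, in the units of the state.
- status.get_state(): the state, without advancing time (a new reading comes with each control period).
- snapshot(name): name is "side" or "top"; returns a dict with "image" (384x512x3 uint8, red, green, blue), "fx", "fy", "cx", "cy" (pixels), "xyz" and "orientation" of the camera in the world. Camera axes: x right, y up, looking along -z (the intrinsics and any distortion apply to the point x, -y, -z); pixel columns grow to the right and rows downward; lengths in m; the calibration is good to about 2 mm. A picture is of the moment at which its call begins. There is no depth.
- r.job_done(): hands the job in, once; it reports no verdict.
The state is a dict: "clock": time; "qpos": joint angles; "dq": joint speeds; "joint_torque": joint torques, N m; "tool_pos": TCP position; "tool_rot": TCP orientation; "wrist_force": force on the tool from outside, world axes, zero at the start; "ft_torque": the same for the moment, N m; "width": opening from 0.0 (shut) to 1.0 (fully open).
Only numpy, scipy, OpenCV 4.12 (cv2) and the standard library are available. Lean on these libraries where they do the work, as an engineer would, in place of code of your own. Each camera call takes 0.05 s, during which the arm holds its last target. There are 200 camera calls.

## Working session

There is one attempt and no reset: what is moved stays moved. The work goes in short steps, Python scripts to look and compute and a tool call to move; the robot and the scene stay as the last step left them, time stands still between calls to the robot, and variables do not carry over. Pictures are saved under pics/ and viewed, about 8 in all and at most 12, crops included, and the job is handed in when it is done.

Besides the shell and the picture viewer there is one more tool, called by a JSON object that holds its "fn" and its "kwargs", one argument or row to a line. carry_out: Moves the arm, as the interface text tells. Its arguments: {"type":"object","properties":{"motion":{"type":"array"},"squeeze":{"type":"number"}},"required":["motion"]}

```bash
mkdir -p pics; cat > h.py <<'E'
import numpy as np, cv2
from scipy.spatial.transform import Rotation as R
from station import status, snapshot, r
def cam(name):
    s=snapshot(name); 
    return s
def rot(s):
    o=np.array(s["orientation"],float)
    return o if o.shape==(3,3) else R.from_euler('xyz',o,degrees=True).as_matrix()
def ray(s,u,v):
    d=np.array([(u-s["cx"])/s["fx"],-(v-s["cy"])/s["fy"],-1.])
    return np.array(s["xyz"]),rot(s)@d
def onz(s,u,v,z):
    p,d=ray(s,u,v); return p+d*(z-p[2])/d[2]
def proj(s,P):
    c=rot(s).T@(np.array(P)-np.array(s["xyz"]))
    return s["cx"]+s["fx"]*c[0]/-c[2], s["cy"]-s["fy"]*c[1]/-c[2]
def save(s,n,crop=None,k=1):
    im=s["image"][:,:,::-1]
    if crop: a,b,c,d=crop; im=im[b:d,a:c]
    cv2.imwrite("pics/"+n,cv2.resize(im,None,fx=k,fy=k,interpolation=cv2.INTER_CUBIC))
E
python3 - <<'E'
from h import *
for n in("top","side"):
    s=cam(n); print({k:v for k,v in s.items() if k!="image"}); save(s,n+"0.png",None,1.5 if n=="top" else 1.5)
    np.save("pics/"+n+"0.npy",s,allow_pickle=True)
print(status.get_state())
E
```

```text
{'fx': 459.024213923639, 'fy': 459.024213923639, 'cx': 261.9354333252076, 'cy': 198.50243833103752, 'xyz': array([ 0.38223083, -0.07016299,  1.53068199]), 'orientation': array([  6.80640871,  -0.57173696, -89.21605687])}
{'fx': 380.80202227208713, 'fy': 380.80202227208713, 'cx': 250.0150071865862, 'cy': 191.1650649545826, 'xyz': array([ 0.3955005 , -0.83359974,  0.79687453]), 'orientation': array([ 47.56297938,   0.82393751, -13.62538033])}
{'clock': 0.1, 'qpos': array([-51.49830879,  28.74803418, -24.45589735,  88.88385532,
        12.65130485,  65.21984941, -12.04749083]), 'dq': array([-0.03938363, -0.11967071, -0.17422037, -0.12602494, -0.01527826,
        0.04158887, -0.11873206]), 'joint_torque': array([-1.17029520e-02, -5.67871714e+01, -5.83846271e+00, -2.79915297e+01,
       -6.90139504e-02,  2.40238284e-02,  1.45869296e-05]), 'tool_pos': array([0.25814668, 0.59586961, 0.22580078]), 'tool_rot': array([-1.79901779e+02, -3.99766140e-03,  1.56584394e+02]), 'wrist_force': array([0.49689335, 1.29501621, 0.19077201]), 'ft_torque': array([-0.00590095,  0.02365679,  0.03063536]), 'width': 0.9998944771219235}
```

View pics/top0.png

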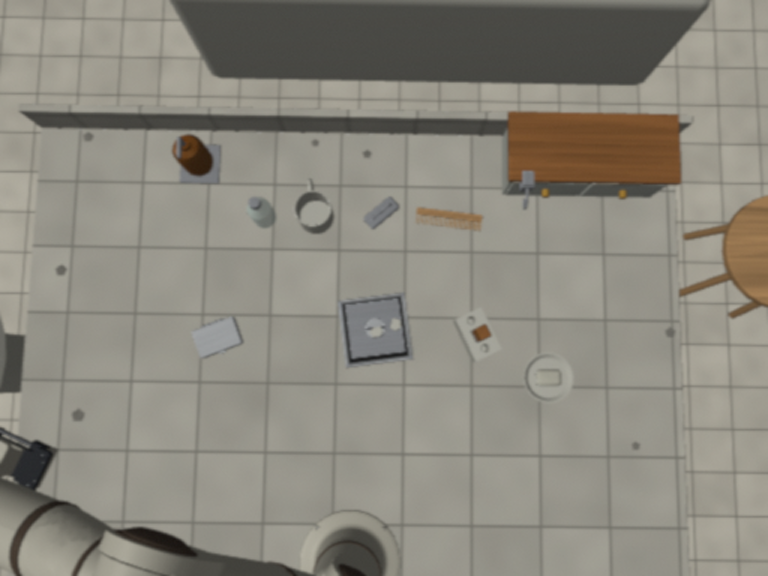

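View pics/side0.png

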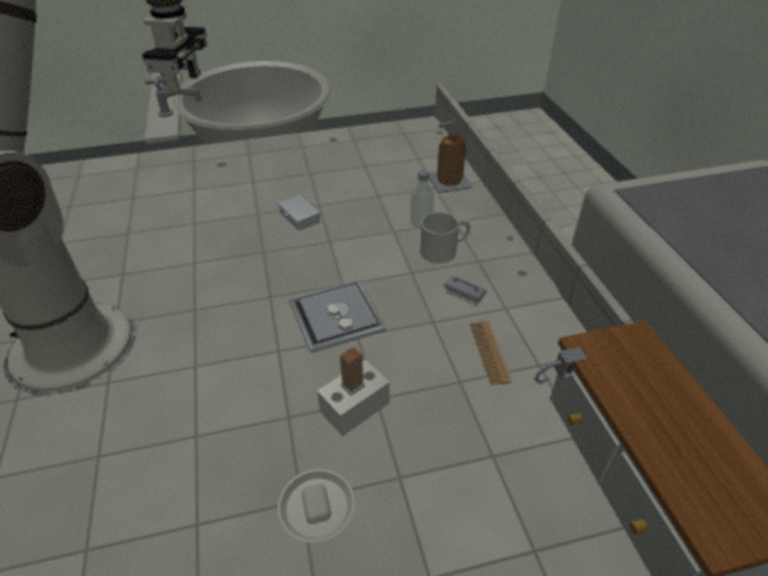

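The top view shows the hatch at about (375,330) and the stand at (478,334), scaled by 1.5. In the side view the scraper is upright in the stand at (352,370) and the chips are at about (340,315). Next I'll take magnified crops.

```bash
python3 - <<'E'
from h import *
t=np.load("pics/top0.npy",allow_pickle=True).item(); s=np.load("pics/side0.npy",allow_pickle=True).item()
def cr(S,a,b,c,d,k): return cv2.resize(S["image"][b:d,a:c,::-1],None,fx=k,fy=k,interpolation=cv2.INTER_CUBIC)
A=cr(t,220,190,340,250,6); B=cr(s,190,185,265,255,6)
C=cr(s,205,225,265,290,5)
cv2.imwrite("pics/topc.png",cv2.convertScaleAbs(A,alpha=1.3)); 
D=np.zeros((420,760,3),np.uint8); D[:B.shape[0],:B.shape[1]]=B; D[:C.shape[0],455:455+C.shape[1]]=C
cv2.imwrite("pics/sidec.png",D)
# hue mask of handle, top
for n,S,(a,b,c,d) in(("top",t,(300,200,340,245)),("side",s,(220,225,250,265))):
    h=cv2.cvtColor(S["image"],cv2.COLOR_RGB2HSV); m=np.zeros(h.shape[:2],np.uint8)
    m[b:d,a:c]=((h[b:d,a:c,1]>90)).astype(np.uint8)
    cs,_=cv2.findContours(m,0,2); k=max(cs,key=cv2.contourArea); print(n,cv2.minAreaRect(k),cv2.boundingRect(k))
E
```

```text
top ((320.79998779296875, 221.60000610351562), (8.049844741821289, 8.9442720413208), 63.43495178222656) (316, 217, 11, 10)
side ((233.9293975830078, 239.6823272705078), (14.534342765808105, 11.497315406799316), 77.47119140625) (228, 232, 12, 17)
```

View pics/topc.png

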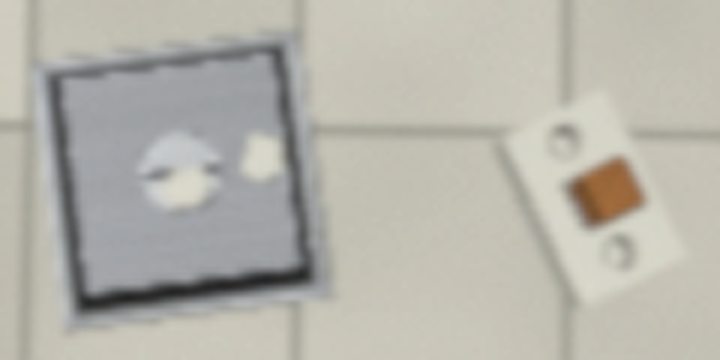

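View pics/sidec.png

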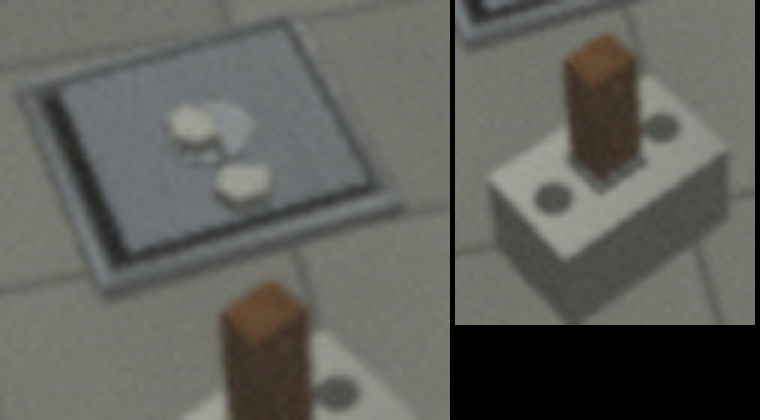

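The top crop shows the frame corners at (33,68), (297,32), (330,293) and (70,328). The slot runs from (148,174) to (218,168), chip A is at (185,187) and chip B at (262,157). The stand holes are at (566,140) and (620,252), with the handle at (607,190). The side crop shows the same objects.

```bash
python3 - <<'E'
from h import *
t=np.load("pics/top0.npy",allow_pickle=True).item(); s=np.load("pics/side0.npy",allow_pickle=True).item()
T=lambda x,y,z:onz(t,(x+.5)/6-.5+220,(y+.5)/6-.5+190,z)[:2]
S=lambda x,y,z:onz(s,(x+.5)/6-.5+190,(y+.5)/6-.5+185,z)[:2]
S2=lambda x,y,z:onz(s,(x-455+.5)/5-.5+205,(y+.5)/5-.5+225,z)[:2]
np.set_printoptions(precision=4,suppress=True)
h=np.array([T(*p,.010) for p in[(33,68),(297,32),(330,293),(70,328)]]);print("hatch T",h.tolist(),h.mean(0))
hs=np.array([S(*p,.010) for p in[(18,90),(290,15),(402,205),(105,290)]]);print("hatch S",hs.tolist(),hs.mean(0))
for H in(h,hs):
    e=[H[1]-H[0],H[2]-H[1],H[2]-H[3],H[3]-H[0]]; print([ (round(np.linalg.norm(v),4),round(np.degrees(np.arctan2(v[1],v[0])),1)) for v in e])
st=np.array([T(*p,.058) for p in[(500,138),(605,92),(690,258),(588,305)]]);print("stand T",st.mean(0))
ss=np.array([S2(*p,.058) for p in[(490,182),(647,77),(728,152),(567,260)]]);print("stand S",ss.mean(0))
for H in(st,ss):
    e=[H[1]-H[0],H[2]-H[1],H[2]-H[3],H[3]-H[0]]; print([ (round(np.linalg.norm(v),4),round(np.degrees(np.arctan2(v[1],v[0])),1)) for v in e])
a,b=T(566,140,.058),T(620,252,.058); print("holes T",a,b,(a+b)/2,np.degrees(np.arctan2(*(a-b)[::-1])),np.linalg.norm(a-b))
a,b=S2(661,128,.058),S2(554,199,.058); print("holes S",a,b,(a+b)/2,np.degrees(np.arctan2(*(a-b)[::-1])),np.linalg.norm(a-b))
print("handle top T",T(612,188,.136),"S",S2(601,62,.136))
print("slot ends T",T(148,174,.0145),T(218,168,.0145),"disc",T(180,170,.0145),"S",S(209,133,.0145))
print("chipA T",T(185,187,.0245),"S",S(192,125,.0245)); print("chipB T",T(262,156,.0225),"S",S(243,184,.0225))
E
```

```text
hatch T [[0.5540071919887832, 0.039811017236073706], [0.5763494606810912, -0.10656182198237388], [0.43178789098848785, -0.12644539325849188], [0.41062967809922385, 0.016176167493343205]] [ 0.4932 -0.0443]
hatch S [[0.4116375926161436, 0.012403960255266688], [0.5553546343731443, 0.033194901116416875], [0.5779846787556555, -0.1118269667167886], [0.43339552971911877, -0.1297272010328142]] [ 0.4946 -0.049 ]
[(np.float64(0.1481), np.float64(-81.3)), (np.float64(0.1459), np.float64(-172.2)), (np.float64(0.1442), np.float64(-81.6)), (np.float64(0.1453), np.float64(-170.6))]
[(np.float64(0.1452), np.float64(8.2)), (np.float64(0.1468), np.float64(-81.1)), (np.float64(0.1457), np.float64(7.1)), (np.float64(0.1438), np.float64(-81.3))]
stand T [ 0.483  -0.2665]
stand S [ 0.4853 -0.2684]
[(np.float64(0.0621), np.float64(-65.6)), (np.float64(0.0995), np.float64(-152.9)), (np.float64(0.0604), np.float64(-64.7)), (np.float64(0.1005), np.float64(-152.0))]
[(np.float64(0.0986), np.float64(27.3)), (np.float64(0.0624), np.float64(-63.7)), (np.float64(0.0975), np.float64(25.6)), (np.float64(0.0595), np.float64(-62.7))]
holes T [ 0.5139 -0.2506] [ 0.4542 -0.2795] [ 0.4841 -0.2651] 25.857098951825247 0.06630427955016831
holes S [ 0.5148 -0.2521] [ 0.4557 -0.2813] [ 0.4853 -0.2667] 26.230174449920735 0.06587855547121092
handle top T [ 0.4828 -0.2644] S [ 0.4844 -0.2697]
slot ends T [ 0.4956 -0.0252] [ 0.4995 -0.0638] disc [ 0.4981 -0.0428] S [ 0.4979 -0.046 ]
chipA T [ 0.488  -0.0459] S [ 0.4897 -0.0486]
chipB T [ 0.5058 -0.0879] S [ 0.506  -0.0916]
```

{"fn": "carry_out", "kwargs": {
  "motion": [
    [0.6,[0.021,-0.0345,0],-0.114],
    [0.6,[0.021,-0.0345,0],-0.114],
    [0.6,[0.021,-0.0345,0],-0.114],
    [0.6,[0.021,-0.0345,0],-0.114],
    [0.6,[0.021,-0.0345,0],-0.114]
  ]
}}

```text
clock: 0.52
tool_pos: [0.3638, 0.4219, 0.2263]
tool_rot: [-180.0, 0.0, 123.6]
wrist_force: [1.5, -0.5, -0.6]
width: 0.688
```

{"fn": "carry_out", "kwargs": {
  "motion": [
    [0.6,[0.021,-0.0345,0],-0.114],
    [0.6,[0.021,-0.0345,0],-0.114],
    [0.6,[0.021,-0.0345,0],-0.114],
    [0.6,[0.021,-0.0345,0],-0.114],
    [0.6,[0.021,-0.0345,0],-0.114]
  ]
}}

```text
clock: 0.93
tool_pos: [0.4688, 0.2495, 0.2266]
tool_rot: [-180.0, 0.0, 90.9]
wrist_force: [0.3, -0.1, -0.9]
width: 0.6
```

{"fn": "carry_out", "kwargs": {
  "motion": [
    [0.6,[0.001,-0.0344,0],-0.113],
    [0.6,[0.001,-0.0344,0],-0.113],
    [0.6,[0.001,-0.0344,0],-0.113],
    [0.6,[0.001,-0.0344,0],-0.113],
    [0.6,[0.001,-0.0344,0],-0.113]
  ]
}}

```text
clock: 1.35
tool_pos: [0.4728, 0.0778, 0.2265]
tool_rot: [-180.0, 0.0, 58.6]
wrist_force: [1.1, 0.1, 0.3]
width: 0.598
```

{"fn": "carry_out", "kwargs": {
  "motion": [
    [0.6,[0.001,-0.0344,0],-0.113],
    [0.6,[0.001,-0.0344,0],-0.113],
    [0.6,[0.001,-0.0344,0],-0.113],
    [0.6,[0.001,-0.0344,0],-0.113],
    [0.6,[0.001,-0.0344,0],-0.113]
  ]
}}

```text
clock: 1.77
tool_pos: [0.4778, -0.0941, 0.2266]
tool_rot: [-180.0, 0.0, 26.2]
wrist_force: [0.2, -0.7, 0.1]
width: 0.599
```

{"fn": "carry_out", "kwargs": {
  "motion": [
    [0.6,[0.001,-0.0344,0],0],
    [0.6,[0.001,-0.0344,0],0],
    [0.6,[0.001,-0.0344,0],0],
    [0.6,[0.001,-0.0344,0],0],
    [0.6,[0.001,-0.0344,0],0]
  ]
}}

```text
clock: 2.18
tool_pos: [0.4829, -0.2659, 0.2265]
tool_rot: [-180.0, 0.0, 26.5]
wrist_force: [0.7, -0.2, -0.4]
width: 0.6
```

{"fn": "carry_out", "kwargs": {
  "motion": [
    [0.6,[0,0,0],0],
    [0.6,[0,0,0],0]
  ]
}}

```text
clock: 2.35
tool_pos: [0.4822, -0.2669, 0.2263]
tool_rot: [180.0, 0.1, 26.2]
wrist_force: [-0.4, 0.1, -0.1]
width: 0.602
```

```bash
python3 - <<'E'
from h import *
print(status.get_state()["tool_pos"],status.get_state()["qpos"])
s=cam("side"); print(proj(s,[.4848,-.267,.226])); save(s,"side1.png",(180,90,310,270),4)
E
```

```text
[ 0.4822451  -0.26693426  0.22627362] [  8.39945099  17.49216633  21.54624562 104.54123685  -7.29594183
  59.36368895 -30.98058731]
(np.float64(231.87189581071755), np.float64(208.14274290214433))
```

View pics/side1.png

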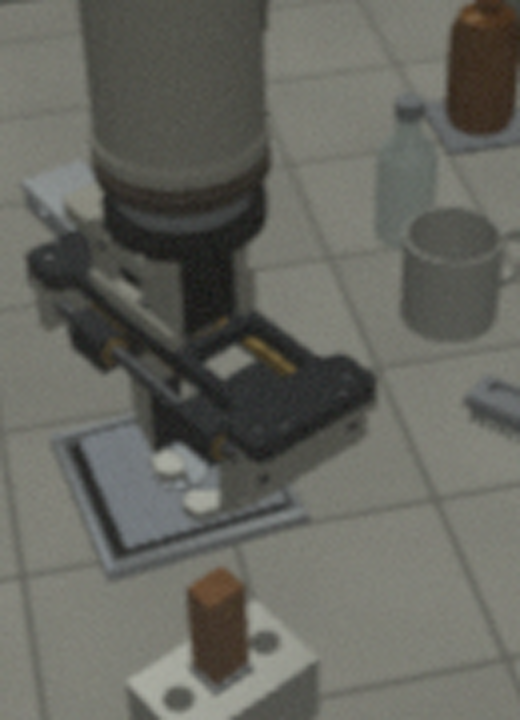

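The side view shows the gripper above the stand, with the jaws across the handle's narrow side and the handle at crop (217,610). I'll descend and grip.

{"fn": "carry_out", "kwargs": {
  "motion": [
    [0.6,[0.002,0,-0.036],0],
    [0.6,[0,0,-0.036],0],
    [0.6,[0,0,-0.036],0],
    [0.6,[0,0,-0.026],0],
    [0.6,[0,0,-0.01],0]
  ],
  "squeeze": 20
}}

```text
clock: 2.82
tool_pos: [0.483, -0.2606, 0.0787]
tool_rot: [-179.6, 0.2, 26.7]
wrist_force: [-0.1, 0.5, 0.3]
width: 0.602
```

{"fn": "carry_out", "kwargs": {
  "motion": [
    [0.0,[0,0,0],0],
    [0.0,[0,0,0],0],
    [0.0,[0,0,0],0],
    [0.0,[0,0,0],0],
    [0.0,[0,0,0],0]
  ],
  "squeeze": 20
}}

```text
clock: 3.23
tool_pos: [0.4868, -0.2652, 0.0846]
tool_rot: [179.8, -0.1, 26.5]
wrist_force: [-0.1, -0.8, 0.0]
width: 0.287
```

{"fn": "carry_out", "kwargs": {
  "motion": [
    [0.0,[0,0,0],0],
    [0.0,[0,0,0],0],
    [0.0,[0,0,0],0]
  ],
  "squeeze": 50
}}

```text
clock: 3.48
tool_pos: [0.4867, -0.2652, 0.0844]
tool_rot: [179.9, -0.1, 26.5]
wrist_force: [0.3, 0.1, 7.1]
width: 0.256
```

{"fn": "carry_out", "kwargs": {
  "motion": [
    [0.0,[0,0,0.01],0],
    [0.0,[0,0,0.02],0],
    [0.0,[0,0,0.02],0],
    [0.0,[0,0,0.02],0],
    [0.0,[0,0,0.01],0]
  ]
}}

```text
clock: 3.9
tool_pos: [0.4861, -0.2651, 0.1656]
tool_rot: [179.9, -0.1, 26.5]
wrist_force: [0.2, 0.5, -0.5]
width: 0.261
```

{"fn": "carry_out", "kwargs": {
  "motion": [
    [0.0,[0,0,0],0],
    [0.0,[0,0,0],0]
  ]
}}

```text
clock: 4.07
tool_pos: [0.4854, -0.2643, 0.163]
tool_rot: [180.0, -0.0, 26.5]
wrist_force: [-0.2, -0.3, -0.6]
width: 0.259
```

```bash
python3 - <<'E'
from h import *
st=status.get_state();print(st["tool_pos"],st["tool_rot"],st["wrist_force"],st["ft_torque"])
s=cam("side"); p=st["tool_pos"]; print(proj(s,p),proj(s,p-[0,0,.0744])); save(s,"side2.png",(180,150,310,270),5)
E
```

```text
[ 0.48540629 -0.26432516  0.16302062] [ 1.79982523e+02 -4.68825990e-02  2.65291748e+01] [-0.19270498 -0.3206759  -0.56337292] [-0.03494031  0.142484    0.0286857 ]
(np.float64(233.20627872739195), np.float64(227.19947558319745)) (np.float64(234.59299232237495), np.float64(248.36660923383158))
```

View pics/side2.png

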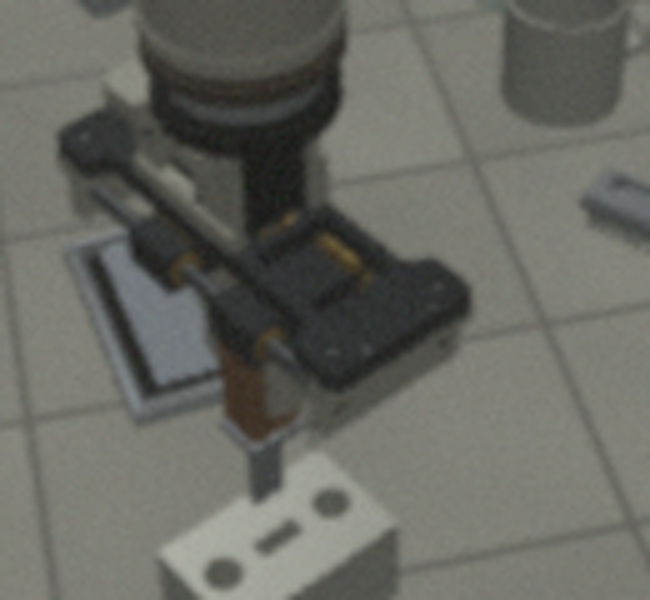

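The scraper is held upright. The blade end is at crop (265,500), close to the predicted spot, and the empty slot shows at (278,537). Next I'll move over the cover between the two chips.

{"fn": "carry_out", "kwargs": {
  "motion": [
    [0.0,[0.002,0.02,0],-0.04],
    [0.0,[0.002,0.02,0],-0.04],
    [0.0,[0.002,0.02,0],-0.04],
    [0.0,[0.002,0.02,0],-0.04],
    [0.0,[0.002,0.02,0],-0.04]
  ]
}}

```text
clock: 4.53
tool_pos: [0.494, -0.1632, 0.1611]
tool_rot: [-179.9, 0.2, 14.9]
wrist_force: [-0.2, -0.1, -1.4]
width: 0.258
```

{"fn": "carry_out", "kwargs": {
  "motion": [
    [0.0,[0.002,0.02,0],-0.04],
    [0.0,[0.002,0.02,0],-0.04],
    [0.0,[0.002,0.02,0],-0.04],
    [0.0,[0.002,0.02,-0.01],0],
    [0.0,[0.001,0.016,-0.01],0]
  ]
}}

```text
clock: 4.95
tool_pos: [0.5039, -0.0665, 0.1415]
tool_rot: [-180.0, 0.1, 8.3]
wrist_force: [-0.4, 0.1, -0.5]
width: 0.259
```

{"fn": "carry_out", "kwargs": {
  "motion": [
    [0.0,[0,0,-0.01],0],
    [0.0,[0,0,-0.015],0],
    [0.0,[0,0,-0.01],0],
    [0.0,[0,0,-0.004],0],
    [0.0,[0,0,0],0]
  ]
}}

```text
clock: 5.37
tool_pos: [0.5028, -0.0693, 0.102]
tool_rot: [-180.0, 0.2, 8.1]
wrist_force: [-0.3, 0.1, -1.1]
width: 0.262
```

```bash
python3 - <<'E'
from h import *
st=status.get_state();print(st["tool_pos"],st["tool_rot"],st["wrist_force"],st["ft_torque"])
s=cam("side"); t=cam("top");p=st["tool_pos"]; print(proj(s,p),proj(s,p-[.002,0,.0744]))
A=cv2.resize(s["image"][160:260,185:275,::-1],None,fx=5,fy=5,interpolation=2)
B=cv2.resize(t["image"][185:255,215:285,::-1],None,fx=4.5,fy=4.5,interpolation=2)
D=np.zeros((500,780,3),np.uint8);D[:,:450]=A;D[:B.shape[0],455:455+B.shape[1]]=B;cv2.imwrite("pics/p3.png",D)
E
```

```text
[ 0.5027529  -0.06929505  0.10203417] [-179.99332136    0.20941439    8.11522808] [-0.27070626  0.13580928 -1.09918912] [0.01969696 0.18642833 0.00660834]
(np.float64(225.83237088176259), np.float64(189.43299845410323)) (np.float64(226.63631048523845), np.float64(208.87804642945042))
```

View pics/p3.png

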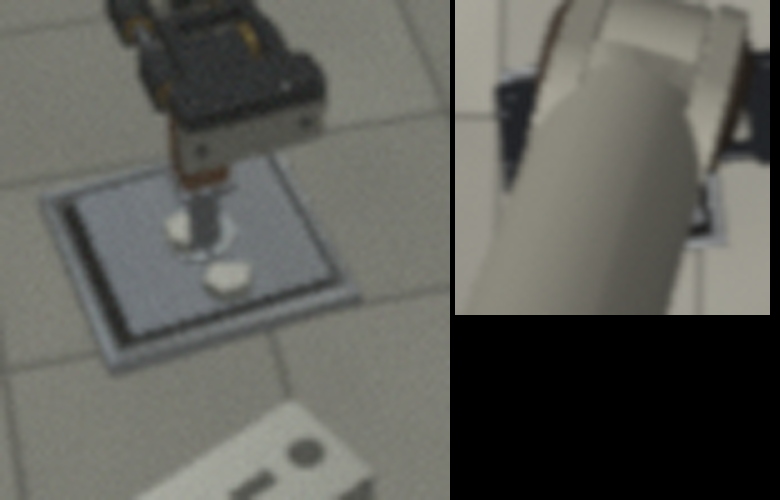

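The blade end is at crop (205,250), between chip A (180,230) and chip B (228,278), and within 1 px of the prediction. I'll shift slightly in +x and feel down for the cover.

{"fn": "carry_out", "kwargs": {
  "motion": [
    [0.0,[0.003,0,-0.004],0],
    [0.0,[0,0,-0.004],0],
    [0.0,[0,0,-0.002],0],
    [0.0,[0,0,-0.001],0],
    [0.0,[0,0,0],0]
  ]
}}

```text
clock: 5.88
tool_pos: [0.5071, -0.0686, 0.0925]
tool_rot: [-180.0, 0.0, 8.2]
wrist_force: [0.3, -0.1, -0.4]
width: 0.26
```

{"fn": "carry_out", "kwargs": {
  "motion": [
    [0.0,[0,0,-0.001],0],
    [0.0,[0,0,-0.001],0]
  ]
}}

```text
clock: 6.05
tool_pos: [0.5074, -0.0686, 0.0908]
tool_rot: [180.0, -0.0, 8.2]
wrist_force: [0.5, -0.4, -0.8]
width: 0.258
```

{"fn": "carry_out", "kwargs": {
  "motion": [
    [0.0,[0,0,-0.001],0],
    [0.0,[0,0,0],0]
  ]
}}

```text
clock: 6.22
tool_pos: [0.5072, -0.0685, 0.0896]
tool_rot: [-180.0, 0.0, 8.2]
wrist_force: [-0.6, 0.4, -1.0]
width: 0.257
```

{"fn": "carry_out", "kwargs": {
  "motion": [
    [0.0,[0,0,-0.001],0],
    [0.0,[0,0,0],0]
  ]
}}

```text
clock: 6.38
tool_pos: [0.5073, -0.0685, 0.0886]
tool_rot: [-180.0, 0.0, 8.2]
wrist_force: [0.1, 1.1, -0.5]
width: 0.261
```

{"fn": "carry_out", "kwargs": {
  "motion": [
    [0.0,[0,0,-0.001],0],
    [0.0,[0,0,0],0]
  ]
}}

```text
clock: 6.55
tool_pos: [0.5073, -0.0685, 0.0876]
tool_rot: [-180.0, 0.0, 8.2]
wrist_force: [-0.6, -0.3, -0.6]
width: 0.259
```

{"fn": "carry_out", "kwargs": {
  "motion": [
    [0.0,[0,0,-0.001],0],
    [0.0,[0,0,0],0]
  ]
}}

```text
clock: 6.72
tool_pos: [0.5075, -0.0686, 0.0867]
tool_rot: [180.0, -0.0, 8.2]
wrist_force: [-0.7, 0.3, -0.6]
width: 0.263
```

{"fn": "carry_out", "kwargs": {
  "motion": [
    [0.0,[0,0,-0.001],0],
    [0.0,[0,0,0],0]
  ]
}}

```text
clock: 6.88
tool_pos: [0.5076, -0.0686, 0.0862]
tool_rot: [-180.0, -0.0, 8.2]
wrist_force: [-1.5, -0.4, 5.3]
width: 0.262
```

{"fn": "carry_out", "kwargs": {
  "motion": [
    [0.0,[0,0,-0.001],0],
    [0.0,[0,0,0],0]
  ]
}}

```text
clock: 7.05
tool_pos: [0.5078, -0.0687, 0.0857]
tool_rot: [-180.0, -0.0, 8.2]
wrist_force: [-2.7, 0.2, 11.1]
width: 0.259
```

{"fn": "carry_out", "kwargs": {
  "motion": [
    [0.0,[0,0,-0.0005],0],
    [0.0,[0,0,0],0]
  ]
}}

```text
clock: 7.22
tool_pos: [0.5079, -0.0688, 0.0856]
tool_rot: [-180.0, -0.1, 8.2]
wrist_force: [-3.9, -0.5, 13.4]
width: 0.259
```

{"fn": "carry_out", "kwargs": {
  "motion": [
    [0.0,[0,0,0.0045],0],
    [0.0,[0,0,0],0],
    [0.0,[0.0005,-0.004,0],0],
    [0.0,[0.0005,-0.004,0],0],
    [0.0,[0.0005,-0.004,0],0]
  ]
}}

```text
clock: 7.63
tool_pos: [0.5086, -0.081, 0.0884]
tool_rot: [180.0, 0.0, 8.2]
wrist_force: [-0.3, 0.9, -1.2]
width: 0.26
```

{"fn": "carry_out", "kwargs": {
  "motion": [
    [0.0,[0.0009,-0.006,0],0],
    [0.0,[0.0009,-0.006,0],0],
    [0.0,[0.0009,-0.006,0],0],
    [0.0,[0.0009,-0.006,0],0],
    [0.0,[0.0009,-0.006,0],0]
  ]
}}

```text
clock: 8.05
tool_pos: [0.5134, -0.1115, 0.0887]
tool_rot: [180.0, 0.0, 8.2]
wrist_force: [0.5, 0.8, -1.2]
width: 0.261
```

{"fn": "carry_out", "kwargs": {
  "motion": [
    [0.0,[0.0009,-0.006,0],0],
    [0.0,[0.0009,-0.006,0],0],
    [0.0,[0.0009,-0.006,0],0],
    [0.0,[0,0,0],0]
  ]
}}

```text
clock: 8.38
tool_pos: [0.5162, -0.1304, 0.0889]
tool_rot: [179.9, -0.0, 8.1]
wrist_force: [0.2, -0.2, -1.3]
width: 0.261
```

```bash
python3 - <<'E'
from h import *
st=status.get_state();print(st["tool_pos"],st["tool_rot"],st["wrist_force"])
s=cam("side"); save(s,"p4.png",(180,160,290,260),6)
E
```

```text
[ 0.51623995 -0.13040443  0.088871  ] [ 1.79939345e+02 -2.37285218e-02  8.08605583e+00] [ 0.15521626 -0.21844864 -1.33876013]
```

View pics/p4.png

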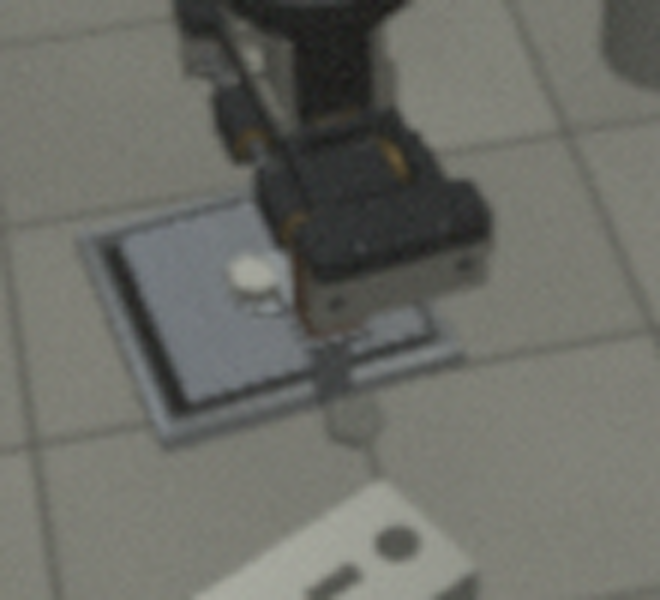

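Chip B lies on the tiles clear of the frame, at crop (357,420); the frame edge there is at about row 380. I'll lift, turn 90° and move to the +x side of chip A.

{"fn": "carry_out", "kwargs": {
  "motion": [
    [0.0,[0,0,0.015],0],
    [0.0,[0,0,0.015],0],
    [0.0,[-0.001,0.007,0],0.112],
    [0.0,[-0.001,0.007,0],0.112],
    [0.0,[-0.001,0.007,0],0.112]
  ]
}}

```text
clock: 8.85
tool_pos: [0.5132, -0.1068, 0.1191]
tool_rot: [180.0, -0.0, 27.8]
wrist_force: [0.3, -0.9, -1.4]
width: 0.254
```

{"fn": "carry_out", "kwargs": {
  "motion": [
    [0.0,[-0.001,0.007,0],0.112],
    [0.0,[-0.001,0.007,0],0.112],
    [0.0,[-0.001,0.007,0],0.112],
    [0.0,[-0.001,0.007,0],0.112],
    [0.0,[-0.001,0.007,0],0.112]
  ]
}}

```text
clock: 9.27
tool_pos: [0.5079, -0.0717, 0.1187]
tool_rot: [-180.0, -0.0, 59.9]
wrist_force: [-0.2, 0.2, -1.6]
width: 0.26
```

{"fn": "carry_out", "kwargs": {
  "motion": [
    [0.0,[0,0.007,0],0.112],
    [0.0,[0,0.007,0],0.112],
    [0.0,[0,0.007,0],0.112],
    [0.0,[0,0.007,0],0.112],
    [0.0,[0,0.005,0],0.112]
  ]
}}

```text
clock: 9.68
tool_pos: [0.5079, -0.0383, 0.1187]
tool_rot: [-180.0, -0.0, 92.0]
wrist_force: [-1.2, 0.0, -1.2]
width: 0.256
```

{"fn": "carry_out", "kwargs": {
  "motion": [
    [0.0,[0,0,0],0.112],
    [0.0,[0,0,0],0],
    [0.0,[0,0,0],0]
  ]
}}

```text
clock: 9.93
tool_pos: [0.5079, -0.0394, 0.1187]
tool_rot: [-180.0, -0.0, 97.8]
wrist_force: [0.2, 0.8, -1.3]
width: 0.258
```

```bash
python3 - <<'E'
from h import *
st=status.get_state();print(st["tool_pos"],st["tool_rot"],st["wrist_force"],st["qpos"])
s=cam("side"); t=cam("top");p=st["tool_pos"]; print(np.array(proj(s,p-[0,0,.0739]))-[185,165])
A=cv2.resize(s["image"][165:265,185:285,::-1],None,fx=6,fy=6,interpolation=2)
cv2.imwrite("pics/p5.png",A); save(t,"t5.png",(215,185,285,255),6)
E
```

```text
[ 0.50792847 -0.03941921  0.11872641] [-1.79996157e+02 -1.43952997e-02  9.78450374e+01] [ 0.16722057  0.7574371  -1.30237482] [  2.34318346  20.84580077  -1.09194577 114.80276351   0.53627096
  44.36223815   8.78429287]
[41.76419506 32.10207352]
```

View pics/p5.png

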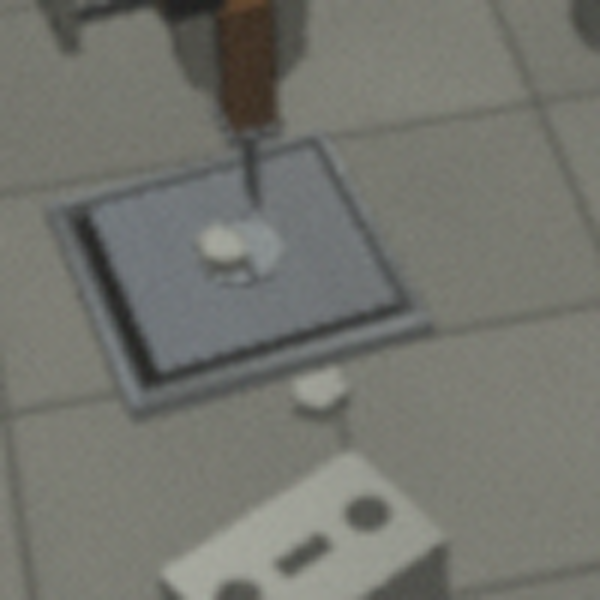

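Chip B lies flat on the tiles at crop (320,388). Chip A is at (222,245) and the blade tip at (252,207), on its +x side. I'll lower and push A towards −x.

{"fn": "carry_out", "kwargs": {
  "motion": [
    [0.0,[0,-0.004,-0.014],0.006],
    [0.0,[0,0,-0.01],0],
    [0.0,[0,0,-0.004],0],
    [0.0,[0,0,0],0],
    [0.0,[-0.002,0,0],0]
  ]
}}

```text
clock: 10.45
tool_pos: [0.5061, -0.0433, 0.0905]
tool_rot: [-180.0, -0.0, 98.3]
wrist_force: [0.0, 0.3, -0.6]
width: 0.259
```

{"fn": "carry_out", "kwargs": {
  "motion": [
    [0.0,[-0.004,-0.0006,0],0],
    [0.0,[-0.004,-0.0006,0],0],
    [0.0,[-0.005,-0.0007,0],0],
    [0.0,[-0.006,-0.0009,0],0],
    [0.0,[-0.006,-0.0009,0],0]
  ]
}}

```text
clock: 10.87
tool_pos: [0.4804, -0.0474, 0.091]
tool_rot: [180.0, 0.0, 98.4]
wrist_force: [0.4, -0.4, -0.6]
width: 0.256
```

{"fn": "carry_out", "kwargs": {
  "motion": [
    [0.0,[-0.006,-0.0009,0],0],
    [0.0,[-0.006,-0.0009,0],0],
    [0.0,[-0.006,-0.0009,-0.002],0],
    [0.0,[-0.006,-0.0009,0],0],
    [0.0,[-0.006,-0.0009,0],0]
  ]
}}

```text
clock: 11.28
tool_pos: [0.4503, -0.0518, 0.0886]
tool_rot: [-180.0, -0.0, 98.4]
wrist_force: [0.7, -0.2, -1.3]
width: 0.258
```

```bash
python3 - <<'E'
from h import *
st=status.get_state();print(st["tool_pos"],st["tool_rot"],st["wrist_force"])
s=cam("side"); save(s,"p6.png",(185,165,285,265),5)
E
```

```text
[ 0.45026723 -0.05182251  0.08860647] [-1.79984096e+02 -6.20859288e-03  9.83655164e+01] [ 0.74522223 -0.19734699 -1.33226651]
```

View pics/p6.png

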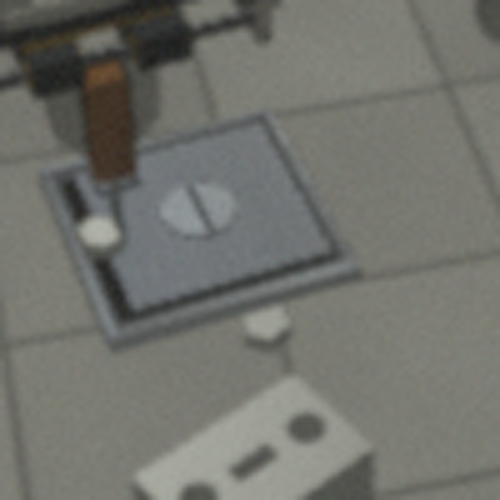

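Chip A is ahead of the blade over the gap at crop (100,232). The lock slot is now in view from (190,185) to (213,237). I'll keep pushing.

{"fn": "carry_out", "kwargs": {
  "motion": [
    [0.0,[-0.006,-0.0009,0],0],
    [0.0,[-0.006,-0.0009,0],0],
    [0.0,[-0.006,-0.0009,0],0],
    [0.0,[-0.006,-0.0009,0],0],
    [0.0,[-0.006,-0.0009,0],0]
  ]
}}

```text
clock: 11.75
tool_pos: [0.4204, -0.0563, 0.0887]
tool_rot: [-180.0, -0.0, 98.4]
wrist_force: [0.1, -0.4, -0.6]
width: 0.257
```

{"fn": "carry_out", "kwargs": {
  "motion": [
    [0.0,[-0.006,-0.0009,0],0],
    [0.0,[-0.006,-0.0009,0],0],
    [0.0,[-0.001,0,0],0],
    [0.0,[0,0,0],0]
  ]
}}

```text
clock: 12.08
tool_pos: [0.4075, -0.0581, 0.0887]
tool_rot: [-180.0, -0.0, 98.4]
wrist_force: [-0.7, -0.1, -1.7]
width: 0.259
```

```bash
python3 - <<'E'
from h import *
st=status.get_state();print(st["tool_pos"],st["tool_rot"],st["wrist_force"])
s=cam("side"); np.save("pics/s7.npy",s,allow_pickle=True)
im=s["image"].astype(int)
# white-ish blobs near hatch
m=((im.min(2)>150)).astype(np.uint8); print(im[212,205],im[207,216],im[225,240])
for thr in(150,165,180):
    m=(im.min(2)>thr).astype(np.uint8); m[:170]=0;m[242:]=0;m[:,:175]=0;m[:,285:]=0
    n,_,S,c=cv2.connectedComponentsWithStats(m)
    print(thr,[(tuple(map(int,S[i])),c[i].round(1).tolist(),onz(s,*c[i],.005)[:2].round(4).tolist()) for i in range(1,n) if S[i][4]>15])
# slot: dark pixels on the disc
g=cv2.cvtColor(s["image"],cv2.COLOR_RGB2GRAY); print(g[198:217,214:236])
E
```

```text
[ 0.40751733 -0.05813562  0.0887447 ] [-1.79988947e+02 -2.50749405e-03  9.83513413e+01] [-0.67027355 -0.14689865 -1.71485093]
[86 88 92] [116 124 127] [100 103 100]
150 [((187, 217, 6, 6, 31), [189.4, 219.1], [0.3924, -0.0608])]
165 []
180 []
[[120 119 118 121 118 119 120 119 118 118 117 118 117 118 119 118 118 116
  117 116 117 114]
 [119 121 119 117 118 113 118 118 117 116 118 115 121 117 118 120 115 118
  115 118 120 116]
 [117 121 122 120 115 119 118 118 118 117 114 114 115 118 117 117 117 118
  118 116 116 120]
 [118 118 119 119 118 120 121 118 114 122 120 118 119 128 126 120 119 119
  118 117 116 115]
 [118 119 118 120 118 122 126 128 115 113 134 139 138 135 134 129 124 116
  115 115 118 116]
 [120 121 121 120 125 133 140 140 123 100 120 140 144 144 143 145 134 119
  116 115 118 115]
 [122 119 120 121 134 145 149 149 134 104 107 135 144 143 143 145 142 131
  114 114 116 114]
 [119 117 119 128 140 146 146 148 145 118  98 122 139 143 141 144 142 136
  125 118 119 115]
 [118 119 122 138 146 148 145 145 146 132 106 106 133 140 143 144 144 136
  126 120 118 116]
 [120 119 122 139 15
[... 210 characters left out ...]
1 127  98 121 137 136 128 118
  117 114 119 115]
 [117 118 120 116 118 127 135 142 145 145 145 136 110 106 126 119 113 116
  121 116 118 116]
 [118 120 118 118 116 112 113 131 133 132 134 133 115  96 104 104 110 114
  117 120 118 116]
 [122 117 118 119 117 116 122 112 105 110 114 106 102 103 112 115 114 117
  118 116 116 117]
 [117 116 118 116 120 120 117 118 119 118 114 117 116 117 115 119 115 118
  117 117 118 117]
 [117 117 117 117 118 118 119 121 117 119 120 120 116 118 118 118 118 115
  118 118 116 118]
 [119 118 120 119 117 118 118 120 120 121 119 119 116 114 117 116 118 116
  116 117 118 114]
 [120 121 119 116 120 121 120 118 121 120 118 119 119 117 117 117 116 118
  117 117 119 117]]
```

```bash
python3 - <<'E'
from h import *
s=np.load("pics/s7.npy",allow_pickle=True).item()
g=cv2.cvtColor(s["image"],cv2.COLOR_RGB2GRAY).astype(float)
m=np.zeros(g.shape,np.uint8); m[200:214,214:234]=(g[200:214,214:234]>127)
pts=np.argwhere(m)[:,::-1].astype(np.float32)
hull=cv2.convexHull(pts.reshape(-1,1,2)); M=cv2.moments(hull); c=(M["m10"]/M["m00"],M["m01"]/M["m00"])
print("disc c",c,onz(s,*c,.0145), cv2.fitEllipse(hull))
P=[]
for v in range(203,211):
    mid=223.2+(v-203)*.47; us=np.arange(int(mid)-2,int(mid)+4); w=np.clip(140-g[v,us],0,None); u=(w*us).sum()/w.sum(); P.append(onz(s,u,v,.0145)[:2])
P=np.array(P); print(P.round(4).tolist())
d=np.linalg.svd(P-P.mean(0))[2][0]; print("slot mean",P.mean(0),"ang",np.degrees(np.arctan2(d[1],d[0])))
E
```

```text
disc c (224.11367127496158, 206.10138248847926) [ 0.49759094 -0.04314591  0.0145    ] ((224.07421875, 206.13919067382812), (10.111746788024902, 14.717752456665039), 80.59712982177734)
[[0.4969, -0.0296], [0.4974, -0.034], [0.4981, -0.0385], [0.4987, -0.043], [0.4996, -0.0475], [0.5004, -0.052], [0.5015, -0.0565], [0.5032, -0.0611]]
slot mean [ 0.49946926 -0.04527584] ang -79.17282811037319
```

{"fn": "carry_out", "kwargs": {
  "motion": [
    [0.0,[0,0,0.015],0],
    [0.0,[0.01,0.001,0.015],0],
    [0.0,[0.02,0.003,0],0],
    [0.0,[0.02,0.003,0],0],
    [0.0,[0.02,0.003,0],0]
  ]
}}

```text
clock: 12.55
tool_pos: [0.4796, -0.0479, 0.1193]
tool_rot: [179.9, 0.0, 98.4]
wrist_force: [-0.1, -0.1, -1.8]
width: 0.257
```

{"fn": "carry_out", "kwargs": {
  "motion": [
    [0.0,[0.0095,0.0027,0],-0.02],
    [0.0,[0.0095,0.0027,0],0],
    [0.0,[0,0,-0.012],0],
    [0.0,[0,0,-0.012],0],
    [0.0,[0,0,-0.0035],0]
  ]
}}

```text
clock: 12.97
tool_pos: [0.496, -0.0424, 0.0897]
tool_rot: [-179.8, -0.0, 97.3]
wrist_force: [-1.0, 0.1, -0.9]
width: 0.259
```

{"fn": "carry_out", "kwargs": {
  "motion": [
    [0.0,[0,0,0],0],
    [0.0,[0,0,0],0]
  ]
}}

```text
clock: 13.13
tool_pos: [0.4968, -0.0427, 0.0912]
tool_rot: [-180.0, -0.0, 97.2]
wrist_force: [0.8, -0.8, -0.7]
width: 0.261
```

```bash
python3 - <<'E'
from h import *
st=status.get_state();p=st["tool_pos"];print(p,st["tool_rot"],st["wrist_force"])
s=cam("side"); np.save("pics/s8.npy",s,allow_pickle=True)
print(proj(s,p-[0,0,.0739]),proj(s,p-[0,.009,.0739]))
save(s,"p8.png",(200,170,250,220),12)
E
```

```text
[ 0.49681176 -0.04266939  0.0911863 ] [-1.79958588e+02 -8.99720179e-03  9.72262371e+01] [ 0.79667997 -0.76639559 -0.70324131]
(np.float64(223.76335826363936), np.float64(205.3580317246742)) (np.float64(224.33993104293165), np.float64(207.46688544977388))
```

View pics/p8.png

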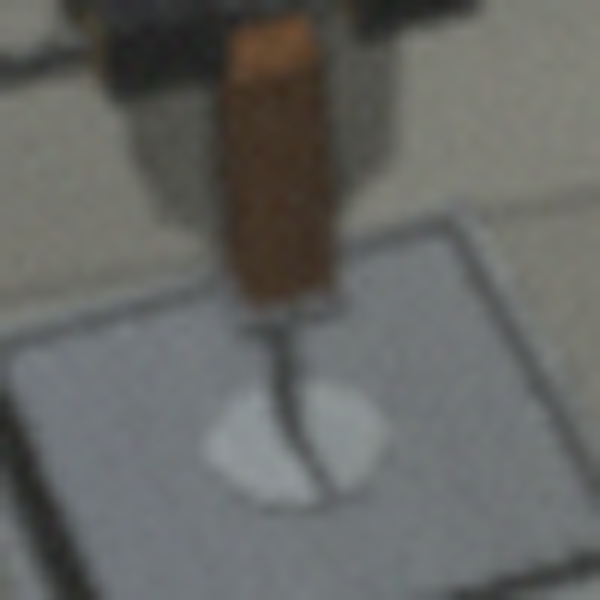

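The blade's lower end at crop (293,425) lies almost in line with the slot, which runs on to (328,495). Now I'll feel down.

{"fn": "carry_out", "kwargs": {
  "motion": [
    [0.0,[0.0007,0,-0.001],0],
    [0.0,[0,0,-0.001],0],
    [0.0,[0,0,-0.001],0],
    [0.0,[0,0,0],0]
  ]
}}

```text
clock: 13.52
tool_pos: [0.498, -0.0427, 0.0884]
tool_rot: [180.0, 0.0, 97.2]
wrist_force: [-0.0, 0.3, 0.3]
width: 0.257
```

{"fn": "carry_out", "kwargs": {
  "motion": [
    [0.0,[0,0,-0.001],0],
    [0.0,[0,0,0],0]
  ]
}}

```text
clock: 13.68
tool_pos: [0.4982, -0.0426, 0.0874]
tool_rot: [179.9, 0.0, 97.2]
wrist_force: [1.2, -0.4, -2.3]
width: 0.26
```

{"fn": "carry_out", "kwargs": {
  "motion": [
    [0.0,[0,0,-0.001],0],
    [0.0,[0,0,0],0]
  ]
}}

```text
clock: 13.85
tool_pos: [0.4982, -0.0426, 0.0863]
tool_rot: [179.9, 0.0, 97.2]
wrist_force: [1.0, 0.6, -0.9]
width: 0.26
```

{"fn": "carry_out", "kwargs": {
  "motion": [
    [0.0,[0,0,-0.001],0],
    [0.0,[0,0,0],0]
  ]
}}

```text
clock: 14.02
tool_pos: [0.4982, -0.0426, 0.0853]
tool_rot: [179.9, 0.0, 97.2]
wrist_force: [1.2, 0.6, -1.1]
width: 0.259
```

{"fn": "carry_out", "kwargs": {
  "motion": [
    [0.0,[0,0,-0.001],0],
    [0.0,[0,0,0],0]
  ]
}}

```text
clock: 14.18
tool_pos: [0.4982, -0.0426, 0.0843]
tool_rot: [179.9, 0.0, 97.2]
wrist_force: [2.2, 0.4, -1.2]
width: 0.258
```

{"fn": "carry_out", "kwargs": {
  "motion": [
    [0.0,[0,0,-0.001],0],
    [0.0,[0,0,0],0]
  ]
}}

```text
clock: 14.35
tool_pos: [0.4982, -0.0426, 0.0833]
tool_rot: [180.0, 0.0, 97.2]
wrist_force: [2.1, -0.2, -1.0]
width: 0.257
```

{"fn": "carry_out", "kwargs": {
  "motion": [
    [0.0,[0,0,-0.001],0],
    [0.0,[0,0,0],0]
  ]
}}

```text
clock: 14.52
tool_pos: [0.4982, -0.0426, 0.0823]
tool_rot: [180.0, 0.0, 97.2]
wrist_force: [2.6, 0.5, -0.6]
width: 0.264
```

{"fn": "carry_out", "kwargs": {
  "motion": [
    [0.0,[0,0,-0.001],0],
    [0.0,[0,0,0],0]
  ]
}}

```text
clock: 14.68
tool_pos: [0.4983, -0.0426, 0.0819]
tool_rot: [179.9, 0.0, 97.2]
wrist_force: [1.1, 1.4, 6.0]
width: 0.26
```

The blade is at the slot bottom. I'll turn clockwise about the blade.

{"fn": "carry_out", "kwargs": {
  "motion": [
    [0.0,[0.0001,0,0.0005],-0.08],
    [0.0,[0.0002,0,0],-0.08],
    [0.0,[0.0002,0,0],-0.08],
    [0.0,[0.0002,-0.0001,0],-0.08],
    [0.0,[0.0002,-0.0001,0],-0.08]
  ]
}}

```text
clock: 15.1
tool_pos: [0.4996, -0.0428, 0.0819]
tool_rot: [179.9, -0.0, 74.1]
wrist_force: [3.9, 1.1, -2.7]
width: 0.26
```

```bash
python3 -c "
from h import *
st=status.get_state();print(st['tool_pos'],st['wrist_force'],st['ft_torque'])"
```

```text
[ 0.4995835  -0.04280988  0.08186498] [ 3.94543065  1.1488552  -2.69949596] [-0.0500398  -1.15215204  0.08813132]
```

{"fn": "carry_out", "kwargs": {
  "motion": [
    [0.0,[0.0002,-0.0001,0],-0.08],
    [0.0,[0.0002,-0.0001,0],-0.08],
    [0.0,[0.0002,-0.0002,0],-0.08],
    [0.0,[0.0002,-0.0002,-0.0005],-0.08],
    [0.0,[0.0002,-0.0002,0],-0.08]
  ]
}}

```text
clock: 15.52
tool_pos: [0.5001, -0.0435, 0.0812]
tool_rot: [180.0, -0.0, 51.2]
wrist_force: [3.1, -0.4, -2.1]
width: 0.262
```

{"fn": "carry_out", "kwargs": {
  "motion": [
    [0.0,[0.0001,-0.0002,-0.0005],-0.08],
    [0.0,[0.0001,-0.0002,0],-0.08],
    [0.0,[0.0001,-0.0002,-0.0005],-0.08],
    [0.0,[0,-0.0002,0],-0.08],
    [0.0,[0,-0.0002,-0.0005],-0.08]
  ]
}}

```text
clock: 15.93
tool_pos: [0.5008, -0.0443, 0.0802]
tool_rot: [180.0, -0.1, 28.3]
wrist_force: [2.3, 0.8, 5.1]
width: 0.256
```

```bash
python3 -c "
from h import *
st=status.get_state();print(st['tool_pos'],st['tool_rot'],st['wrist_force'],st['ft_torque'])"
```

```text
[ 0.50084218 -0.04429435  0.08022702] [ 1.79972581e+02 -9.47706861e-02  2.82650037e+01] [2.31737351 0.75616068 5.05919375] [ 0.19691442 -0.49130162  0.10401028]
```

{"fn": "carry_out", "kwargs": {
  "motion": [
    [0.0,[0,-0.0002,0],-0.07],
    [0.0,[0,-0.0002,0],-0.07],
    [0.0,[0,-0.0001,-0.0003],-0.07],
    [0.0,[0,0,0],-0.07],
    [0.0,[0,0,0],-0.05]
  ]
}}

```text
clock: 16.35
tool_pos: [0.501, -0.0451, 0.0799]
tool_rot: [180.0, -0.1, 9.4]
wrist_force: [1.8, -0.4, 1.0]
width: 0.258
```

```bash
python3 -c "
from h import *
st=status.get_state();print(st['tool_pos'],st['tool_rot'],st['wrist_force'],st['ft_torque'])"
```

```text
[ 0.50103018 -0.0450798   0.0799238 ] [ 1.79978752e+02 -1.19768666e-01  9.36676119e+00] [ 1.7918915  -0.42584074  0.99110019] [-0.06502883 -0.81199555  0.09045418]
```

{"fn": "carry_out", "kwargs": {
  "motion": [
    [0.0,[0,0,0],-0.04],
    [0.0,[0,0,0],0]
  ]
}}

```text
clock: 16.52
tool_pos: [0.501, -0.0452, 0.0798]
tool_rot: [180.0, -0.1, 7.2]
wrist_force: [3.9, 0.4, 1.4]
width: 0.26
```

```bash
python3 -c "
from h import *
st=status.get_state();print(st['tool_pos'],st['tool_rot'],st['wrist_force'],st['ft_torque'])"
```

```text
[ 0.50099031 -0.04518709  0.07982603] [ 1.79969937e+02 -1.12229371e-01  7.19245309e+00] [3.86916824 0.38748268 1.42142798] [-0.09659204 -0.94267717  0.08741393]
```

Moment is still 0.09 N·m, so the stop isn't felt yet. I'll keep turning in small steps.

{"fn": "carry_out", "kwargs": {
  "motion": [
    [0.0,[0,0,0],-0.04],
    [0.0,[0,0,0],0]
  ]
}}

```text
clock: 16.68
tool_pos: [0.5009, -0.0452, 0.0798]
tool_rot: [180.0, -0.1, 5.0]
wrist_force: [3.6, -0.1, 1.8]
width: 0.26
```

```bash
python3 -c "
from h import *
st=status.get_state();print(st['tool_rot'],st['ft_torque'])"
```

```text
[ 1.79974976e+02 -1.09108880e-01  4.96936660e+00] [-0.05119302 -1.07753495  0.07685456]
```

{"fn": "carry_out", "kwargs": {
  "motion": [
    [0.0,[0,0,0],-0.04],
    [0.0,[0,0,0],0]
  ]
}}

```text
clock: 16.85
tool_pos: [0.5008, -0.0454, 0.0797]
tool_rot: [180.0, -0.1, 2.7]
wrist_force: [4.1, 0.0, 0.6]
width: 0.258
```

```bash
python3 -c "
from h import *
st=status.get_state();print(st['tool_rot'],st['ft_torque'])"
```

```text
[ 1.79976927e+02 -9.48169144e-02  2.69963757e+00] [-0.22066052 -1.09330335  0.10763018]
```

{"fn": "carry_out", "kwargs": {
  "motion": [
    [0.0,[0,0,0],-0.04],
    [0.0,[0,0,0],0]
  ]
}}

```text
clock: 17.02
tool_pos: [0.5006, -0.0455, 0.0797]
tool_rot: [180.0, -0.1, 0.4]
wrist_force: [3.5, -0.9, 1.0]
width: 0.258
```

```bash
python3 -c "
from h import *
st=status.get_state();print(st['tool_rot'],st['ft_torque'],st['tool_pos'],st['wrist_force'])"
```

```text
[ 1.79976056e+02 -7.15171838e-02  4.29124859e-01] [-0.31099541 -1.0867949   0.12047962] [ 0.50057926 -0.04545242  0.07967137] [ 3.53668688 -0.88237176  0.95637442]
```

{"fn": "carry_out", "kwargs": {
  "motion": [
    [0.0,[0,0,0],-0.04],
    [0.0,[0,0,0],0]
  ]
}}

```text
clock: 17.18
tool_pos: [0.5005, -0.0456, 0.0797]
tool_rot: [180.0, -0.1, -1.8]
wrist_force: [4.8, -1.8, 2.2]
width: 0.26
```

```bash
python3 -c "
from h import *
st=status.get_state();print(st['tool_rot'],st['ft_torque'])"
```

```text
[ 1.79968152e+02 -6.65538005e-02 -1.83338569e+00] [-0.45232544 -1.09592357  0.22524058]
```

{"fn": "carry_out", "kwargs": {
  "motion": [
    [0.0,[0,0,0],-0.04],
    [0.0,[0,0,0],0]
  ]
}}

```text
clock: 17.35
tool_pos: [0.5004, -0.0456, 0.0797]
tool_rot: [180.0, -0.1, -4.1]
wrist_force: [4.3, -1.7, 1.6]
width: 0.257
```

```bash
python3 -c "
from h import *
st=status.get_state();print(st['tool_rot'],st['ft_torque'],st['tool_pos'],st['wrist_force'])"
```

```text
[ 1.79961872e+02 -6.06834422e-02 -4.09970555e+00] [-0.63165857 -1.15954146  0.34428335] [ 0.50044946 -0.04561207  0.07965101] [ 4.31581029 -1.74119658  1.63151635]
```

{"fn": "carry_out", "kwargs": {
  "motion": [
    [0.0,[0,0,0],-0.04],
    [0.0,[0,0,0],0],
    [0.0,[0,0,0],0]
  ]
}}

```text
clock: 17.6
tool_pos: [0.5004, -0.0457, 0.0797]
tool_rot: [180.0, -0.1, -6.3]
wrist_force: [4.5, -1.5, 1.4]
width: 0.257
```

```bash
python3 -c "
from h import *
st=status.get_state();print(st['tool_rot'],st['ft_torque'],st['tool_pos'],st['wrist_force'])"
```

```text
[ 1.79954377e+02 -6.28012094e-02 -6.29477768e+00] [-0.82557957 -1.16982193  0.48247865] [ 0.500439   -0.0456919   0.07965345] [ 4.53626608 -1.45466     1.42036652]
```

{"fn": "carry_out", "kwargs": {
  "motion": [
    [0.0,[0,0,0],0.07],
    [0.0,[0,0,0],0.06],
    [0.0,[0,0,0],0.05],
    [0.0,[0,0,0],0]
  ]
}}

```text
clock: 17.93
tool_pos: [0.4997, -0.0452, 0.0796]
tool_rot: [-180.0, 0.0, 4.0]
wrist_force: [1.5, -2.1, 4.3]
width: 0.254
```

```bash
python3 -c "
from h import *
st=status.get_state();print(st['tool_rot'],st['ft_torque'],st['tool_pos'],st['wrist_force'])"
```

```text
[-1.79977286e+02  2.40640693e-02  4.02507903e+00] [-0.4294522  -0.58056398  0.02376842] [ 0.4996623  -0.0452251   0.07957737] [ 1.47953182 -2.10948536  4.30496287]
```

The stop was felt: moment rose to 0.48 N·m, then fell to zero on backing off. I'll lift and move over to the stand.

{"fn": "carry_out", "kwargs": {
  "motion": [
    [0.0,[0,0,0.004],0],
    [0.0,[0,0,0.006],0],
    [0.0,[0,0,0.02],0],
    [0.0,[0,0,0.03],0],
    [0.0,[0,0,0.025],0]
  ]
}}

```text
clock: 18.35
tool_pos: [0.4972, -0.0446, 0.1646]
tool_rot: [-179.9, 0.3, 3.8]
wrist_force: [-0.1, 0.4, -1.4]
width: 0.259
```

{"fn": "carry_out", "kwargs": {
  "motion": [
    [0.0,[-0.0014,-0.022,0],0.04],
    [0.0,[-0.0014,-0.022,0],0.04],
    [0.0,[-0.0014,-0.022,0],0.04],
    [0.0,[-0.0014,-0.022,0],0.04],
    [0.0,[-0.0014,-0.022,0],0.04]
  ]
}}

```text
clock: 18.77
tool_pos: [0.4908, -0.1547, 0.1639]
tool_rot: [-179.8, 0.2, 15.4]
wrist_force: [1.1, -0.1, -0.7]
width: 0.263
```

{"fn": "carry_out", "kwargs": {
  "motion": [
    [0.0,[-0.0014,-0.022,0],0.04],
    [0.0,[-0.0014,-0.022,0],0.04],
    [0.0,[-0.0014,-0.022,0],0.04],
    [0.0,[-0.0014,-0.022,0],0.04],
    [0.0,[-0.0014,-0.022,0],0.03]
  ]
}}

```text
clock: 19.18
tool_pos: [0.484, -0.2644, 0.1637]
tool_rot: [-179.7, 0.1, 26.3]
wrist_force: [0.2, -0.3, -0.9]
width: 0.256
```

{"fn": "carry_out", "kwargs": {
  "motion": [
    [0.0,[0,0,0],0],
    [0.0,[0,0,0],0],
    [0.0,[0,0,0],0]
  ]
}}

```text
clock: 19.43
tool_pos: [0.4849, -0.2635, 0.1637]
tool_rot: [-179.8, 0.1, 26.2]
wrist_force: [0.4, 0.8, 0.0]
width: 0.26
```

```bash
python3 - <<'E'
from h import *
st=status.get_state();print(st['tool_rot'],st['ft_torque'],st['tool_pos'],st['wrist_force'])
s=cam("side"); np.save("pics/s9.npy",s,allow_pickle=True)
g=cv2.cvtColor(s["image"],cv2.COLOR_RGB2GRAY).astype(float)
b=np.load("pics/side0.npy",allow_pickle=True).item()
# slot on disc: dark fit
print(g[199:215,214:236].astype(int))
E
```

```text
[-1.79815337e+02  6.49075190e-02  2.61505000e+01] [0.00747147 0.15061239 0.04276753] [ 0.48492628 -0.26346586  0.1637483 ] [0.4341438  0.84932134 0.04426899]
[[ 55  51  48  47  45  40  31  37  33  44  57  71  76  75  61  53  47  46
   47  44  34  32]
 [ 55  51  50  58  57  43  41  36  36  31  46  54  58  57  54  52  49  44
   37  38  36  31]
 [ 45  53  61  68  60  51  41  35  32  36  36  39  49  49  48  50  53  37
   41  34  37  43]
 [ 50  57  65  75  68  53  45  41  42  39  39  37  33  39  41  49  53  47
   43  41  41  48]
 [ 54  57  59  74  81  68  50  46  52  62  58  48  31  39  41  49  49  51
   45  50  51  47]
 [ 53  58  53  61  78  81  68  59  67  76  77  65  47  39  34  39  47  49
   52  52  52  52]
 [ 52  54  50  63  61  72  77  78  73  78  82  75  62  49  40  34  39  46
   46  53  52  54]
 [ 46  55  66  77  74  60  73  83  76  74  73  71  65  51  42  36  32  38
   44  43  52  54]
 [ 58  76  93 109 108  79  61  67  77  67  59  55  53  52  49  45  35  34
   40  44  48  46]
 [ 89 104 115 119 118  95  64  53  62  61  55  50  51  51  56  51  40  35
   34  41  42  45]
 [119 120 116 105 102  96  76  51  48  56  53  55  53  51  49  55  47  43
   39  38  39  38]
 [120 122 119 117 121 118  85  55  39  46  48  51  52  50  52  51  52  49
   43  38  35  35]
 [118 122 121 118 116 107  82  59  41  38  43  50  53  55  52  54  55  52
   52  47  43  38]
 [116 122 122 119 119 111  89  61  41  41  41  49  49  52  52  53  55  51
   52  49  50  39]
 [120 120 120 123 121 117 101  64  38  39  38  45  42  52  54  54  50  51
   53  56  45  44]
 [118 119 120 125 121 118 102  69  40  33  36  37  35  46  48  52  56  47
   53  51  45  50]]
```

```bash
python3 - <<'E'
from h import *
s=np.load("pics/s9.npy",allow_pickle=True).item()
a=cv2.resize(cv2.imread("pics/side2.png"),(130,120),interpolation=cv2.INTER_AREA); b=s["image"][150:270,180:310,::-1]
# blade region and slot region rows (orig crop px): blade rows 86-100, cols 45-62
for n,im in(("then",a),("now",b)):
    g=cv2.cvtColor(np.ascontiguousarray(im),cv2.COLOR_BGR2GRAY); print(n); print(g[84:104:2,44:64])
E
```

```text
then
[[108  99  82  61  52  55  53  53  53  52  55  61  63  68  81  94  96  87
   81  77]
 [112 101  97  96  80  62  57  54  57  64  82  91  95  91  83  93 105 103
   97  94]
 [122 120 110  98  93  93  90  87  86  86  87  78  88 109 117 121 120 111
  106 109]
 [122 123 123 120 111  92  84  84  73  69  67  73  99 119 122 122 128 133
  136 138]
 [123 124 123 124 120 101  75  69  67  65  67  73 101 124 136 145 152 156
  158 158]
 [124 122 123 122 120 104  81  69  67  67  69  75 108 145 160 162 160 160
  158 159]
 [124 123 122 122 122 107  84  70  68  65  67  75 113 147 160 162 161 159
  161 160]
 [124 124 123 128 127 117  90  71  69  84 106 124 146 160 163 163 161 158
  149 131]
 [128 132 144 158 163 155 128 112 125 146 160 162 163 164 164 160 159 154
  126  93]
 [157 165 167 168 168 165 163 165 164 164 165 165 163 162 160 160 161 158
  146 123]]
now
[[101 100  80  60  54  55  52  51  52  55  61  65  72  85  99  93  83  80
   78  80]
 [111  93  91  95  83  69  57  56  64  83  86  90  86  80  92 113 116 105
   91  87]
 [125 120 108  96  92 100  94  85  80  83  75  78 101 118 123 120 121 115
  103 109]
 [125 123 123 120 107  86  72  71  70  65  73  81 105 121 118 122 125 132
  137 138]
 [124 120 123 119 112  91  70  67  65  65  66  76 103 128 135 144 153 159
  160 160]
 [121 123 123 123 120 101  75  68  68  73  65  79 119 155 160 163 160 161
  158 158]
 [123 124 126 124 124 103  72  70  68  69  71  89 133 159 160 162 163 160
  157 158]
 [123 124 123 127 126 111  84  74  84 108 133 152 162 164 161 158 162 160
  152 131]
 [126 132 143 160 164 153 137 144 157 164 166 163 162 161 161 158 161 154
  122  91]
 [157 165 166 168 166 167 166 164 164 163 164 162 162 159 161 160 160 159
  144 120]]
```

{"fn": "carry_out", "kwargs": {
  "motion": [
    [0.0,[0.0005,-0.0012,-0.01],0.004],
    [0.0,[0,0,-0.01],0],
    [0.0,[0,0,-0.005],0],
    [0.0,[0,0,0],0],
    [0.0,[0,0,0],0]
  ]
}}

```text
clock: 19.9
tool_pos: [0.4859, -0.2658, 0.1385]
tool_rot: [-179.9, 0.1, 26.4]
wrist_force: [0.2, -0.3, -1.7]
width: 0.259
```

The scraper sits in the grip as it did before. I'll descend into the slot.

{"fn": "carry_out", "kwargs": {
  "motion": [
    [0.0,[0,0.0003,-0.005],0],
    [0.0,[0,0,-0.005],0],
    [0.0,[0,0,-0.005],0],
    [0.0,[0,0,-0.003],0],
    [0.0,[0,0,0],0]
  ]
}}

```text
clock: 20.32
tool_pos: [0.4858, -0.2657, 0.1205]
tool_rot: [-179.9, 0.1, 26.4]
wrist_force: [-0.9, 1.3, -1.5]
width: 0.26
```

{"fn": "carry_out", "kwargs": {
  "motion": [
    [0.0,[0,0,-0.005],0],
    [0.0,[0,0,-0.005],0],
    [0.0,[0,0,-0.005],0],
    [0.0,[0,0,0],0]
  ]
}}

```text
clock: 20.65
tool_pos: [0.4857, -0.2656, 0.1052]
tool_rot: [-179.9, 0.1, 26.4]
wrist_force: [0.8, -0.3, -1.9]
width: 0.26
```

Blade is well inside the slot. Going down to the seat.

{"fn": "carry_out", "kwargs": {
  "motion": [
    [0.0,[0,0,-0.006],0],
    [0.0,[0,0,-0.006],0],
    [0.0,[0,0,-0.005],0],
    [0.0,[0,0,-0.002],0],
    [0.0,[0,0,0],0]
  ]
}}

```text
clock: 21.07
tool_pos: [0.4859, -0.2658, 0.0866]
tool_rot: [-179.9, 0.1, 26.4]
wrist_force: [-0.2, 0.4, -0.1]
width: 0.26
```

{"fn": "carry_out", "kwargs": {
  "motion": [
    [0.0,[0,0,-0.001],0],
    [0.0,[0,0,0],0]
  ]
}}

```text
clock: 21.23
tool_pos: [0.4865, -0.2661, 0.0864]
tool_rot: [180.0, -0.0, 26.4]
wrist_force: [-0.3, -0.3, -1.3]
width: 0.259
```

{"fn": "carry_out", "kwargs": {
  "motion": [
    [0.0,[0,0,-0.001],0],
    [0.0,[0,0,0],0]
  ]
}}

```text
clock: 21.4
tool_pos: [0.4866, -0.2661, 0.0855]
tool_rot: [180.0, -0.0, 26.4]
wrist_force: [-0.2, 0.3, -0.5]
width: 0.261
```

{"fn": "carry_out", "kwargs": {
  "motion": [
    [0.0,[0,0,-0.001],0],
    [0.0,[0,0,0],0]
  ]
}}

```text
clock: 21.57
tool_pos: [0.4866, -0.2661, 0.0845]
tool_rot: [180.0, -0.0, 26.4]
wrist_force: [0.2, -0.1, -1.6]
width: 0.26
```

{"fn": "carry_out", "kwargs": {
  "motion": [
    [0.0,[0,0,-0.0005],0],
    [0.0,[0,0,0],0]
  ]
}}

```text
clock: 21.73
tool_pos: [0.4866, -0.2662, 0.0845]
tool_rot: [180.0, -0.0, 26.4]
wrist_force: [-1.9, 0.9, 5.0]
width: 0.257
```

{"fn": "carry_out", "kwargs": {
  "motion": [
    [0.0,[0,0,-0.0005],0],
    [0.0,[0,0,0],0]
  ]
}}

```text
clock: 21.9
tool_pos: [0.4866, -0.2661, 0.0844]
tool_rot: [-180.0, -0.0, 26.4]
wrist_force: [-3.8, 1.5, 9.5]
width: 0.259
```

Seated at the original height. I'll release, retreat and check.

{"fn": "carry_out", "kwargs": {
  "motion": [
    [0.1,[0,0,0.001],0],
    [0.45,[0,0,0],0],
    [0.6,[0,0,0],0],
    [0.6,[0,0,0],0],
    [0.6,[0,0,0],0]
  ]
}}

```text
clock: 22.32
tool_pos: [0.4864, -0.266, 0.0843]
tool_rot: [-180.0, 0.0, 26.4]
wrist_force: [0.6, -0.2, 0.2]
width: 0.499
```

{"fn": "carry_out", "kwargs": {
  "motion": [
    [0.6,[0,0,0.01],0],
    [0.6,[0,0,0.03],0],
    [0.6,[0,0,0.04],0],
    [0.6,[0,0,0.04],0],
    [0.6,[0,0,0.03],0]
  ]
}}

```text
clock: 22.73
tool_pos: [0.487, -0.2668, 0.2383]
tool_rot: [179.9, -0.1, 26.4]
wrist_force: [1.0, -0.2, -0.9]
width: 0.6
```

{"fn": "carry_out", "kwargs": {
  "motion": [
    [0.6,[0,-0.04,0.01],0],
    [0.6,[0,-0.04,0.01],0],
    [0.6,[0,-0.04,0.01],0],
    [0.6,[0,-0.04,0.01],0],
    [0.6,[0,-0.04,0.01],0]
  ]
}}

```text
clock: 23.15
tool_pos: [0.4863, -0.4676, 0.286]
tool_rot: [180.0, -0.0, 26.4]
wrist_force: [1.4, 0.3, 0.4]
width: 0.599
```

{"fn": "carry_out", "kwargs": {
  "motion": [
    [0.6,[-0.02,-0.035,0],0],
    [0.6,[-0.02,-0.035,0],0],
    [0.6,[-0.02,-0.035,0],0],
    [0.6,[0,0,0],0],
    [0.6,[0,0,0],0]
  ]
}}

```text
clock: 23.57
tool_pos: [0.4222, -0.5744, 0.2848]
tool_rot: [180.0, 0.1, 26.0]
wrist_force: [0.7, 0.2, 0.1]
width: 0.599
```

```bash
python3 - <<'E'
from h import *
st=status.get_state();print(st['tool_pos'],st['wrist_force'])
s=cam("side");t=cam("top");np.save("pics/s10.npy",s,allow_pickle=True);np.save("pics/t10.npy",t,allow_pickle=True)
A=cv2.resize(s["image"][175:290,180:270,::-1],None,fx=4.5,fy=4.5,interpolation=2)
B=cv2.resize(t["image"][175:265,215:345,::-1],None,fx=3,fy=3,interpolation=2)
D=np.zeros((520,798,3),np.uint8);D[:A.shape[0],:A.shape[1]]=A[:, :];D[:B.shape[0],406:406+B.shape[1]]=B;cv2.imwrite("pics/p10.png",D)
E
```

```text
[ 0.42216842 -0.57440299  0.28481902] [0.73664199 0.15537298 0.06305496]
```

View pics/p10.png

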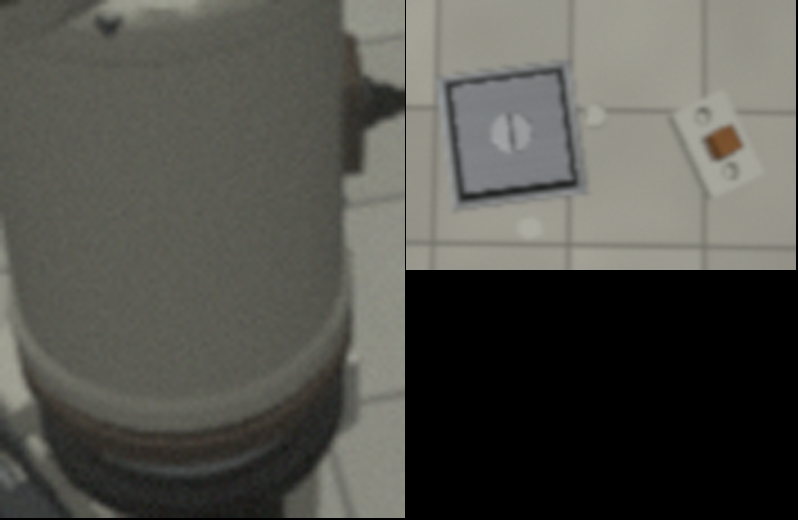

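In the top view both chips lie on the tiles, at crop (593,116) and (530,229), clear of the frame. The slot now runs along hatch x at (510,132), and the scraper stands in the stand at (724,143). One last numeric check of the slot angle and the bystanders.

```bash
python3 - <<'E'
from h import *
t=np.load("pics/t10.npy",allow_pickle=True).item();a=np.load("pics/top0.npy",allow_pickle=True).item()
g=cv2.cvtColor(t["image"],cv2.COLOR_RGB2GRAY).astype(float)
P=[]
for v in range(214,225):
    us=np.arange(246,255); w=np.clip(np.median(g[v,us])-8-g[v,us],0,None)
    if w.sum()>0: P.append(onz(t,(w*us).sum()/w.sum(),v,.012)[:2])
P=np.array(P);f=np.polyfit(P[:,0],P[:,1],1);print("slot dir",np.degrees(np.arctan(f[0])),"resid",np.std(P[:,1]-np.polyval(f,P[:,0])))
d=cv2.absdiff(cv2.GaussianBlur(t["image"],(5,5),0),cv2.GaussianBlur(a["image"],(5,5),0)).max(2)
for n,(u,v) in dict(cup=(209,140),tin=(144,225),brush=(254,141),comb=(299,146),bottle=(173,141),soap=(366,252)).items(): print(n,d[v-18:v+18,u-18:u+18].max())
E
```

```text
slot dir 6.357207555334057 resid 0.00036560162367194244
cup 3
tin 3
brush 3
comb 3
bottle 3
soap 3
```

```bash
python3 -c "
from station import r
print(r.job_done())"
```

```text
the job is handed in; nothing more can be done
None
```

The job is done and handed in at about 24 s on the robot's clock, well under the 72 s limit.

- **Chips:** I scraped chip B off one side of the hatch and chip A off the side nearest the robot. The last top picture shows both on the tiles, clear of the frame.
- **Lock:** I felt the blade reach the slot's bottom and turned it clockwise. The turning moment rose from about 0.1 to 0.48 N·m against the stop, then fell to about zero when I backed off. In the last picture the slot lies at 6.4°, against about 8° for hatch x. I put the 2° difference down to how coarse the picture is.
- **Scraper:** It is back in its own slot of the stand, at the height it started from. The gripper is well away and touching nothing.
- **Other things on the sill:** The before and after top pictures show no change at any of them.

In the last side picture the arm blocked the view of the hatch and stand, so the final check rests on the top picture and the measured forces.

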